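Open the double-latched gift case

ROBOT

A 7-joint arm with a two-finger parallel gripper is mounted at the origin on a cart in front of the work surface, level with it; the furniture and walls round the work are solid. World frame = base frame: x ahead of the robot, y to its left, z up, the work surface at z = 0. Lengths are in m, angles in rad, forces in N, time in s.
With the tool pointing down it reaches from about 0.425 to 0.875 m from the base axis. Payload 4.7 kg.
Tool frame: the origin (TCP) lies between the finger pads; the fingertips stand 14 mm ahead of it and the grasp point (between the pads) lies 5 mm behind it; z points along the fingers, y is the line along which they close (so a half turn about z gives the same grasp; the last joint's range is limited). The gripper opens to 87 mm and grips with 3 to 60 N. Pads are 19 mm wide; open, the fingers measure 117 mm over their backs; the gripper's body (75 mm by 190 mm) begins 51 mm behind the grasp point.
Start: joints at [-1.224, 0.321, -0.07, 1.45, 0.023, 1.371, -0.057], TCP at [0.212, 0.614, 0.237] pointing down, gripper open.
Joint ranges: [-2.86, 2.86], [-0.3, 2.09], [-1.38, 1.24], [0.06, 2.45], [-1.56, 4.7], [0.09, 2.05], [-2.69, 2.69]. Speed limits (rad/s): [2.57, 2.57, 3.14, 3.14, 3.14, 3.14, 3.14].

INTERFACE

Orientations are given as a rotation vector (axis times angle).
In Python, from bench import ctrl gives the robot as it stands.
- The arm moves only by the tool step_arm, never from a script. Its argument "commands" is a list of rows, each an object with "travel": the shift along the tool's x, y, z in m, a list of three; "turn": the turn, a rotation vector about the tool's x, y, z in degrees, a list of three. A call has 1 to 5 rows; each row is the pose to reach, as a shift and turn from the pose commanded when the call began, along the tool's axes at that moment; what a row does not reach only later rows make up. A row lasts 1/10 s, in which the tool goes at most 50 mm and 8.59 degrees, less where a joint would pass 70% of its speed; a pose out of reach is approached as far as the arm can. A call with a gripper value outside its range is refused whole. "gripper" is the opening, from 0 (shut) to 1 (fully open), set as the call begins (left out, the last holds). The fingers move at their own pace and stop on an object; "force" is the grip in N (left out, the last holds). Time passes only in rows, so rows that repeat a pose let the fingers close. It gives the time, the measured TCP pose, the force, the opening and the grip force at its end, in the units of the state.
- ctrl.get_state(): the state, without advancing time (a new reading comes with each control period).
- ctrl.get_image(name): name is "scene" or "top"; returns the picture (420x560x3 uint8, red, green, blue); there is no depth.
- ctrl.camera_model(name): a dict with "fx", "fy", "cx", "cy" (pixels), "R" (3x3) and "t" (3): a world point X has camera coordinates R X + t. Camera axes: x right, y down, z forward; pixel columns grow to the right and rows downward; lengths in m; the calibration is good to about 2 mm. A picture is of the moment at which its call begins. camera_model takes no time and is no camera call.
- ctrl.close_job(): hands the job in; it is judged then, once.
The state is a dict: "time": time; "joint_positions": joint angles; "qd": joint speeds; "joint_torque": joint torques, N m; "position": TCP position; "tool_rot": TCP orientation; "ft_force": force on the tool from outside, world axes, zero at the start; "torque": the same for the moment, N m; "grip_width": opening from 0.0 (shut) to 1.0 (fully open); "grip_force": force on a finger pad.
Only numpy, scipy, OpenCV 4.12 (cv2) and the standard library are available. Lean on these libraries where they do the work, as an engineer would, in place of code of your own. Each camera call takes 0.05 s, during which the arm holds its last target. There are 200 camera calls.

TASK

Open the wooden gift case on the counter for customers: flip the brass keeper bar right over, past upright and away from the bolt, draw the steel bolt all the way back toward the case's front, then raise the lid by its pull until it stands about upright by itself. Do not force a part that is still locked, and leave the keeper over, the bolt drawn and the things standing round the case as they are.

Things in the scene. Friction and masses are not known exactly. Their poses are not given: they have to be found in the camera images.
- gift_case: Fixed wooden case, 210 (x) x 160 (y) x 82 mm. Origin: centre of underside; x runs from its front (toward the robot) to the hinged back, y to the left, z up. Its front 80 mm (x -105 to -25) is a fixed solid deck, top z 82, carrying keeper and bolt; behind it the lid (x -23 to +105, top z 82) covers the compartment.
- keeper (a joint): First catch: brass bar 10 mm wide, 8 thick, pivoting about an axis along the case's x. 0 = flat across the deck just in front of the bolt's knob, blocking it; grows to 2.4 rad as its free (case +y) end flips up and over to the case's -y side; 1.57 = upright. Starts at 0 to 0.4. Stiff: stays where left, about 1.5 N at its tab.
- keeper_tab (a point): Grip point in the keeper's end tab, 92 mm along the bar from the pivot, 20 mm above the bar's middle line; case (-79, 42, 114) mm at keeper 0. Tab: 14 mm wide (case x), 20 mm along the bar, top 10 mm above this point. Pinched along the case's x it can turn between the fingers while the tool stays pointing down.
- keeper_pivot (a point): Pivot of the keeper, on its middle line: case (-79, -50, 94) mm. Its two lugs reach x -92 to -66, y -57 to -43 and z 103 mm.
- bolt (a joint): Second latch: flat steel bolt, 68 x 22 x 8 mm, on the deck's middle line, under a small brass bridge. 0 = shot, its end laps 20 mm over the lid; grows to 0.028 m as it is drawn to the case's front (-x). Frees the lid from 0.021. Slides stiffly (about 2 N); moves only about 3 mm until the keeper is lifted clear.
- bolt_knob (a point): Grip point in the bolt's square steel knob, 18 x 18 mm, which stands 31 mm above the deck; this point is 22 mm above the deck, case (-62, 0, 104) mm at bolt 0.
- lid (a joint): Lid, 128 x 160 x 11 mm, 0.25 kg, hinged on its far edge along the case's y. 0 = shut, 1.57 = upright, 1.75 = stop. Stiff hinge: it stays where it is left, about 4 to 5 N at the pull.
- lid_pull (a point): Grip point in the lid's upright brass pull (24 mm in x, 14 mm in y, 37 mm above the lid): 28 mm above the lid's top, 87 mm in front of the hinge line, at mid-width. Pinched along the case's y it can turn between the fingers while the tool stays pointing down.
- lid_hinge (a point): Middle of the lid's hinge line, case (105, 0, 76.5) mm. The pull lies 87 mm in front of it and 33.5 mm above it when shut.
- tag_stack: Bystander: bundle of brown tags, 98 x 45 x 17 mm, lying to the left of the case (origin: centre of underside).
- votive: Bystander: glass votive, 64 mm wide, 71 mm high, standing behind the case (origin: centre of underside).
- ribbon_spool_1: Bystander: ribbon spool, 81 x 84 x 26 mm (origin: underside).
- ribbon_spool_0: Bystander: ribbon spool, 81 x 84 x 38 mm (origin: underside).
- gift_box: Bystander: small gift box, 53 mm (origin: underside).
- jar_candle_2: Bystander: jar candle with wooden lid, 66 mm wide, 91 mm high (origin: underside).

How it is judged:
On the way, in this order (a step that is already met when the one before it is completed fails the run):
1. the keeper is flipped over past upright (over 1.65 rad) while the bolt is still shot (value of joint keeper above 1.65 rad and value of joint bolt below 0.015 m), for 0.2 s.
2. the bolt is drawn clear of the lid (over 22 mm) while the lid is still shut (value of joint bolt above 0.022 m and value of joint lid below 0.1 rad), for 0.2 s.
At the end, for the whole second after the job is handed in: The keeper is past upright (over 1.65 rad), the bolt is drawn over 22 mm, and the lid stands still, open more than 1.2 rad (about 70 degrees) (value of joint keeper above 1.65 rad and value of joint bolt above 0.022 m and value of joint lid above 1.2 rad and velocity of joint lid between -0.05 and 0.05 rad/s); the robot touches nothing.
It fails at once if the bolt is forced past the closed keeper (over 12 mm with the keeper under 0.25 rad) (value of joint bolt above 0.012 m and value of joint keeper below 0.25 rad).
It fails at once if the lid is forced against the shot bolt (over 0.15 rad with the bolt under 15 mm) (value of joint lid above 0.15 rad and value of joint bolt below 0.015 m).
It fails at once if a thing standing round the case is pushed more than 30 mm or tipped (distance of any of tag_stack, votive, ribbon_spool_1, ribbon_spool_0, gift_box, jar_candle_2 from where it was at the start of the episode above 0.03 m or angle between any of votive, jar_candle_2's own z axis and vertical above 0.5 rad).
It also fails if it takes over 64 s, if anything falls off the work surface, if the arm or the gripper's body presses on something with over 40 N, if the wrist force passes 120 N, or if a joint passes its speed limit or range.

## Working session

There is one attempt and no reset: what is moved stays moved. The work goes in short steps, Python scripts to look and compute and a tool call to move; the robot and the scene stay as the last step left them, time stands still between calls to the robot, and variables do not carry over. Pictures are saved under pics/ and viewed, at most 10 in all, crops included, and the job is handed in when it is done.

Besides the shell and the picture viewer there is one more tool, called after "Emit:" as name(argument=value, ...) on one line, values as JSON. step_arm: Moves the arm, as the interface text tells. Its arguments: {"type":"object","properties":{"commands":{"type":"array"},"gripper":{"type":"number"},"force":{"type":"number"}},"required":["commands"]}

```bash
mkdir -p pics; python3 - <<'E'
from bench import ctrl
import cv2
for n in("scene","top"):
    cv2.imwrite(f"pics/{n}0.png",ctrl.get_image(n)[:,:,::-1]); m=ctrl.camera_model(n); print(n,m)
s=ctrl.get_state(); print(s)
E
```

```text
scene {'fx': 433.9944528289109, 'fy': 433.9944528289109, 'cx': 280.8521234359454, 'cy': 210.15537530287654, 'R': array([[-0.09660375,  0.99524651, -0.01233315],
       [ 0.56470534,  0.04460108, -0.82408654],
       [-0.81961917, -0.08657444, -0.56632965]]), 't': array([-0.12804099, -0.24181407,  1.81195984])}
top {'fx': 388.6839463420364, 'fy': 388.6839463420364, 'cx': 277.1597693066172, 'cy': 208.7721532129085, 'R': array([[-0.00333776, -0.99996421,  0.00777406],
       [-0.9864248 ,  0.00201602, -0.16420125],
       [ 0.16417971, -0.00821659, -0.98639622]]), 't': array([0.18220166, 0.57993172, 1.09104464])}
{'time': 0.1, 'joint_positions': array([-1.22391237,  0.32173808, -0.07010688,  1.45158052,  0.02261233,
        1.37079102, -0.05690615]), 'qd': array([-0.00014135, -0.00181686, -0.00070371, -0.00363918,  0.00149972,
        0.00063659, -0.00293355]), 'joint_torque': array([-6.09001581e-04, -4.92570555e+01, -4.05926825e-01, -3.13399923e+01,
       -6.41357177e-02,  3.95610777e-02,  9.36093988e-05]), 'position': array([0.21221764, 0.61387114, 0.23556423]), 'tool_rot': array([-5.20224802e-01, -3.09802889e+00,  2.70073446e-03]), 'ft_force': array([ 0.12312044, -0.41653799, -0.43856471]), 'torque': array([ 0.03420598, -0.03728524, -0.02622894]), 'grip_force': 0.0, 'grip_width': 0.996751402131525}
```

View pics/scene0.png

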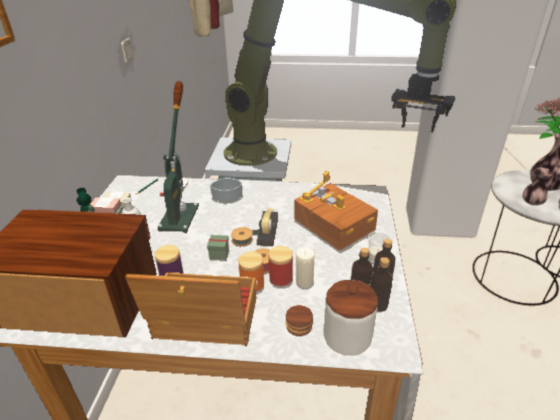

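View pics/top0.png

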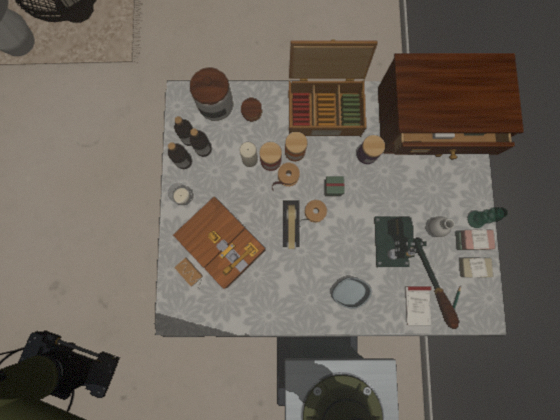

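The case is at about (220,242) in top and (335,210) in scene, turned roughly 45°. Next I enlarge both.

```bash
python3 - <<'E'
import cv2
a=cv2.imread("pics/top0.png")[180:300,150:290]; cv2.imwrite("pics/topc.png",cv2.resize(a,None,fx=5,fy=5,interpolation=cv2.INTER_CUBIC))
a=cv2.imread("pics/scene0.png")[160:250,280:400]; cv2.imwrite("pics/scenec.png",cv2.resize(a,None,fx=6,fy=6,interpolation=cv2.INTER_CUBIC))
E
```

```text
(no output)
```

View pics/topc.png

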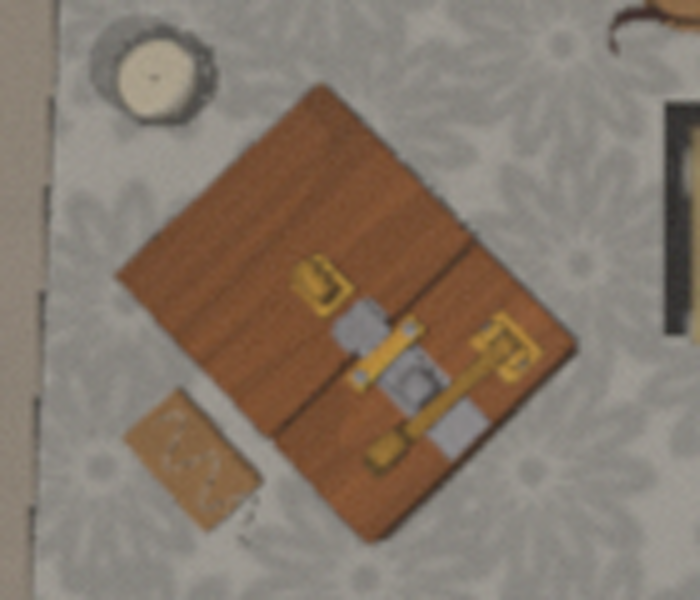

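View pics/scenec.png

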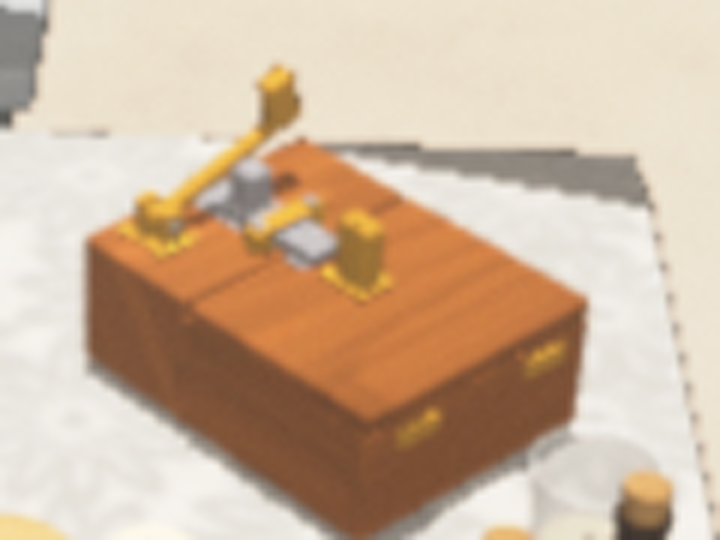

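Top crop: lid/deck corners at crop (118,275), (320,85), (577,347), (375,542); tab at about (387,450). Scene crop: corners at (365,420), (585,300), (88,240), (303,142); tab at about (279,97), with the keeper raised slightly. Next I fit the pose.

```bash
cat > h.py <<'E'
import numpy as np
from scipy.optimize import least_squares
from scipy.spatial.transform import Rotation as Ro
from bench import ctrl
def proj(n,X):
    m=ctrl.camera_model(n); c=m["R"]@X+m["t"]; return np.array([m["fx"]*c[0]/c[2]+m["cx"],m["fy"]*c[1]/c[2]+m["cy"]])
def world(p,P):  # case mm -> world m
    c,s=np.cos(p[2]),np.sin(p[2]); P=np.asarray(P)/1e3
    return np.array([p[0]+c*P[0]-s*P[1],p[1]+s*P[0]+c*P[1],P[2]])
def tab(k,r=92,h=20): return np.array([-79,-50+r*np.cos(k)-h*np.sin(k),94+r*np.sin(k)+h*np.cos(k)])
def tool(p):  # in tool axes, shift from now to world p
    s=ctrl.get_state(); return Ro.from_rotvec(s["tool_rot"]).inv().apply(p-s["position"])
E
python3 - <<'E'
from h import *
C={"bl":[105,80,82],"br":[105,-80,82],"fr":[-105,-80,82],"fl":[-105,80,82]}
T=dict(bl=(118,275),br=(320,85),fr=(577,347),fl=(375,542)); S=dict(br=(365,420),bl=(585,300),fr=(88,240),fl=(303,142))
px={"top":lambda u:(np.array(u)+.5)/5-.5+[150,180],"scene":lambda u:(np.array(u)+.5)/6-.5+[280,160]}
def f(v):
    r=[]
    for n,D in(("top",T),("scene",S)):
        for k in D: r+=list(proj(n,world(v,C[k]))-px[n](D[k]))
    r+=list(proj("top",world(v,tab(v[3])))-px["top"]((387,450)))
    r+=list(proj("scene",world(v,tab(v[3])))-px["scene"]((279,97)))
    return r
o=least_squares(f,[.5,.35,-.75,.2]); print(o.x,np.round(o.fun,1))
p=o.x
for n,P in dict(tab=tab(p[3]),piv=[-79,-50,94],knob=[-62,0,104],pull=[18,0,110],hinge=[105,0,76.5]).items(): print(n,world(p,P).round(4), np.hypot(*world(p,P)[:2]).round(3))
print(Ro.from_rotvec(ctrl.get_state()["tool_rot"]).as_matrix().round(3))
E
```

```text
[0.48388419 0.34384192 0.7739164  0.21826864] [-0.7 -0.4  0.7 -1.6  0.7 -1.3 -0.7  0.7  0.3 -0.4  1.2 -0.8 -1.2 -1.3
 -0.4 -1.7 -0.   0.6  0.1 -0.3]
tab [0.4026 0.314  0.1334] 0.511
piv [0.4623 0.2529 0.094 ] 0.527
knob [0.4395 0.3005 0.104 ] 0.532
pull [0.4968 0.3564 0.11  ] 0.611
hinge [0.559  0.4172 0.0765] 0.698
[[-0.945  0.327 -0.   ]
 [ 0.327  0.945 -0.002]
 [-0.    -0.002 -1.   ]]
```

Emit:
step_arm(commands=[{"travel": [-0.05,-0.04,0.006],"turn": [0,0,6]},{"travel": [-0.085,-0.068,0.01],"turn": [0,0,12]},{"travel": [-0.12,-0.095,0.015],"turn": [0,0,18]},{"travel": [-0.155,-0.122,0.02],"turn": [0,0,24]},{"travel": [-0.19,-0.15,0.024],"turn": [0,0,26.6]}], gripper=0.55, force=25)

```text
time: 0.6
position: [0.3439, 0.408, 0.2119]
tool_rot: [1.225, 2.893, -0.001]
ft_force: [1.7, 0.1, 0.9]
grip_width: 0.63
grip_force: 0.0
```

```bash
python3 - <<'E'
from h import *
s=ctrl.get_state();print(s["position"],Ro.from_rotvec(s["tool_rot"]).as_matrix().round(3),s["joint_positions"].round(2),tool(np.array([.4026,.314,.195])).round(4))
E
```

```text
[0.34392107 0.40802021 0.21186642] [[-0.696  0.718 -0.   ]
 [ 0.718  0.696 -0.001]
 [-0.    -0.001 -1.   ]] [-1.02  0.09  0.1   1.78 -0.01  1.28 -0.14] [-0.1083 -0.0233  0.0169]
```

Emit:
step_arm(commands=[{"travel": [-0.04,-0.009,0.005],"turn": [0,0,0]},{"travel": [-0.08,-0.018,0.01],"turn": [0,0,0]},{"travel": [-0.11,-0.024,0.015],"turn": [0,0,0]},{"travel": [-0.11,-0.024,0.015],"turn": [0,0,0]}])

```text
time: 1.0
position: [0.4053, 0.3097, 0.1967]
tool_rot: [1.231, 2.889, -0.004]
ft_force: [0.4, 0.8, -0.3]
grip_width: 0.552
grip_force: 0.0
```

```bash
python3 - <<'E'
from h import *
import cv2
s=ctrl.get_state();print(s["position"],tool(np.array([.4026,.314,.1284])).round(4))
ims=[]
for n,(y,x) in dict(top=(200,170),scene=(120,270)).items():
    a=ctrl.get_image(n)[y:y+100,x:x+130,::-1]; ims.append(cv2.resize(a,None,fx=5,fy=5,interpolation=cv2.INTER_CUBIC)[:,:395] if 0 else cv2.resize(a,None,fx=6,fy=3*2,interpolation=cv2.INTER_CUBIC))
cv2.imwrite("pics/b.png",cv2.resize(np.vstack(ims),(520,600) if 0 else (390,600)) if 0 else cv2.resize(np.vstack(ims),None,fx=.5,fy=.5))
E
```

```text
[0.40525661 0.30969248 0.19668805] [0.0051 0.0012 0.0683]
```

View pics/b.png

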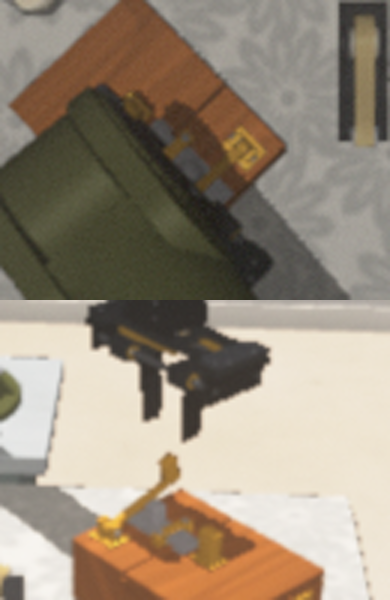

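The lower picture (scene) shows the fingers at about (150,415) and (190,435), straddling the tab at (170,465) below them. They are aligned, so I descend and pinch.

Emit:
step_arm(commands=[{"travel": [0.003,0.001,0.025],"turn": [0,0,0]},{"travel": [0.005,0.001,0.045],"turn": [0,0,0]},{"travel": [0.005,0.001,0.06],"turn": [0,0,0]},{"travel": [0.005,0.001,0.068],"turn": [0,0,0]},{"travel": [0.005,0.001,0.068],"turn": [0,0,0]}])

```text
time: 1.6
position: [0.3986, 0.3199, 0.1285]
tool_rot: [-1.216, -2.896, 0.003]
ft_force: [-0.1, -0.3, 0.3]
grip_width: 0.555
grip_force: 0.0
```

Emit:
step_arm(commands=[{"travel": [0,0,0]},{"travel": [0,0,0]},{"travel": [0,0,0]},{"travel": [0,0,0]},{"travel": [0,0,0]}], gripper=0.0, force=25)

```text
$.commands[0]: bad value
```

```bash
cat >> h.py <<'E'
P=[0.48388419,0.34384192,0.7739164]
def circ(k0,ks):
    R=Ro.from_rotvec(ctrl.get_state()["tool_rot"]).inv()
    for k in ks: print(round(k,2),R.apply(world(P,tab(k))-world(P,tab(k0))).round(3))
E
python3 - <<'E'
from h import *
s=ctrl.get_state();print(s["position"],s["ft_force"],s["grip_width"]*87,s["grip_force"])
circ(.22,np.arange(.22,2.5,.2))
E
```

```text
[0.39855277 0.3198701  0.12850558] [-0.08030448 -0.28223965  0.33498411] 48.27723772313717 0.0
0.22 [0. 0. 0.]
0.42 [-0.01  -0.    -0.016]
0.62 [-0.022 -0.    -0.03 ]
0.82 [-0.037 -0.    -0.041]
1.02 [-0.054 -0.    -0.049]
1.22 [-0.073 -0.    -0.054]
1.42 [-0.091 -0.    -0.054]
1.62 [-0.11  -0.    -0.051]
1.82 [-0.127 -0.    -0.045]
2.02 [-0.143 -0.    -0.035]
2.22 [-0.157 -0.    -0.022]
2.42 [-0.168 -0.    -0.006]
```

Emit:
step_arm(commands=[{"travel": [-0.006,0,0],"turn": [0,0,0]},{"travel": [-0.006,0,0],"turn": [0,0,0]}])

```text
time: 1.8
position: [0.4053, 0.3149, 0.1306]
tool_rot: [1.22, 2.894, 0.002]
ft_force: [-0.7, -0.3, 0.2]
grip_width: 0.553
grip_force: 0.0
```

Emit:
step_arm(commands=[{"travel": [0,0,0],"turn": [0,0,0]},{"travel": [0,0,0],"turn": [0,0,0]},{"travel": [0,0,0],"turn": [0,0,0]},{"travel": [0,0,0],"turn": [0,0,0]},{"travel": [0,0,0],"turn": [0,0,0]}], gripper=0.0, force=25)

```text
time: 2.3
position: [0.4039, 0.315, 0.1296]
tool_rot: [-1.219, -2.895, 0.001]
ft_force: [-4.4, -5.1, 2.4]
grip_width: 0.185
grip_force: 3.9
```

Emit:
step_arm(commands=[{"travel": [0,-0.001,0],"turn": [0,0,0]},{"travel": [0,-0.002,0],"turn": [0,0,0]},{"travel": [0,-0.002,0],"turn": [0,0,0]}])

```text
time: 2.6
position: [0.4029, 0.3141, 0.1296]
tool_rot: [1.219, 2.895, 0.002]
ft_force: [1.5, 1.4, -2.6]
grip_width: 0.158
grip_force: 25.0
```

Gripped: the opening is 14 mm. Now I swing it over the arc.

Emit:
step_arm(commands=[{"travel": [-0.005,0,-0.008],"turn": [0,0,0]},{"travel": [-0.01,0,-0.016],"turn": [0,0,0]},{"travel": [-0.016,0,-0.023],"turn": [0,0,0]},{"travel": [-0.022,0,-0.03],"turn": [0,0,0]},{"travel": [-0.037,0,-0.041],"turn": [0,0,0]}])

```text
time: 3.1
position: [0.4281, 0.2881, 0.1711]
tool_rot: [-1.216, -2.896, -0.002]
ft_force: [1.9, 5.3, -4.9]
grip_width: 0.161
grip_force: 25.0
```

Emit:
step_arm(commands=[{"travel": [-0.017,0,-0.008],"turn": [0,0,0]},{"travel": [-0.036,0,-0.013],"turn": [0,0,0]},{"travel": [-0.054,0,-0.013],"turn": [0,0,0]},{"travel": [-0.073,0,-0.01],"turn": [0,0,0]},{"travel": [-0.09,0,-0.004],"turn": [0,0,0]}])

```text
time: 3.6
position: [0.4919, 0.2228, 0.1757]
tool_rot: [-1.219, -2.895, -0.003]
ft_force: [-0.6, 6.4, -3.8]
grip_width: 0.159
grip_force: 25.0
```

Emit:
step_arm(commands=[{"travel": [-0.008,0,0.005],"turn": [0,0,0]},{"travel": [-0.016,0,0.01],"turn": [0,0,0]},{"travel": [-0.03,0,0.023],"turn": [0,0,0]},{"travel": [-0.039,0,0.035],"turn": [0,0,0]},{"travel": [-0.039,0,0.035],"turn": [0,0,0]}])

```text
time: 4.1
position: [0.5193, 0.1946, 0.1396]
tool_rot: [1.22, 2.895, 0.001]
ft_force: [0.9, 4.3, -0.5]
grip_width: 0.153
grip_force: 25.0
```

```bash
python3 - <<'E'
from h import *
s=ctrl.get_state();print(s["position"],s["ft_force"],s["grip_width"]*87,s["grip_force"])
g=s["position"]+[0,0,.005]; v=g-world(P,[-79,-50,94]); c=Ro.from_euler('z',-P[2]).apply(v); print(c, "angle",np.arctan2(c[2],c[1])-np.arctan2(20,92))
E
```

```text
[0.51932374 0.19463235 0.13963366] [ 0.8615601   4.30386372 -0.46208886] 13.291591762223316 24.999894851935096
[ 5.68509654e-05 -8.14817004e-02  5.06336605e-02] angle 2.3715173574012507
```

Keeper at about 2.37 rad. I release and lift.

Emit:
step_arm(commands=[{"travel": [0,0,0],"turn": [0,0,0]},{"travel": [0,0,0],"turn": [0,0,0]},{"travel": [0,0,0],"turn": [0,0,0]},{"travel": [0,0,-0.03],"turn": [0,0,0]},{"travel": [0,0,-0.075],"turn": [0,0,0]}], gripper=0.5)

```text
time: 4.6
position: [0.5165, 0.1933, 0.2123]
tool_rot: [-1.218, -2.891, 0.01]
ft_force: [0.3, 0.4, 0.0]
grip_width: 0.474
grip_force: 0.0
```

```bash
python3 - <<'E'
from h import *
import cv2
s=ctrl.get_state();print(s["position"],s["ft_force"],s["grip_width"]*87,s["joint_positions"].round(2),Ro.from_rotvec(s["tool_rot"]).as_matrix().round(3))
print(tool(world(P,[-62,0,105])+[0,0,.07]).round(3), world(P,[-62,0,105]))
a=[cv2.resize(ctrl.get_image(n)[y:y+95,x:x+130,::-1],None,fx=3,fy=3,interpolation=cv2.INTER_CUBIC) for n,y,x in(("top",200,170),("scene",150,270))]
cv2.imwrite("pics/c.png",np.vstack(a))
E
```

```text
[0.51650516 0.19327701 0.21225586] [0.25528461 0.4014238  0.012317  ] 41.254706599421816 [-0.72  0.13  0.34  1.74 -0.04  1.29  0.4 ] [[-0.699  0.716 -0.006]
 [ 0.716  0.699 -0.004]
 [ 0.001 -0.008 -1.   ]]
[0.13  0.02  0.037] [0.4395431  0.30050755 0.105     ]
```

View pics/c.png

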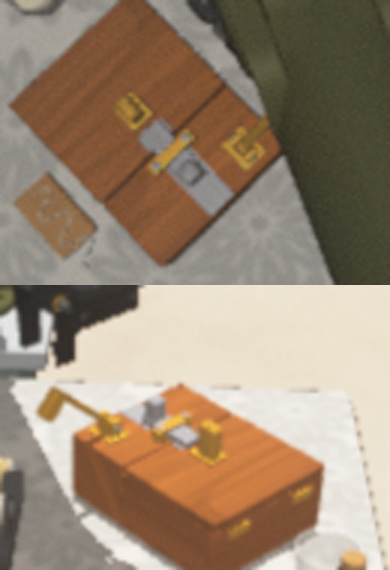

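The keeper is clearly over, at (75,405) in the lower half. The knob top is at (190,172) in the upper half, in the expected place. Next I go above the knob while turning 90°.

Emit:
step_arm(commands=[{"travel": [0.03,0.005,0],"turn": [0,0,-8]},{"travel": [0.06,0.01,0],"turn": [0,0,-16]},{"travel": [0.09,0.015,0],"turn": [0,0,-24]},{"travel": [0.12,0.02,0],"turn": [0,0,-32]},{"travel": [0.13,0.02,0],"turn": [0,0,-40]}])

```text
time: 5.2
position: [0.4396, 0.3047, 0.2141]
tool_rot: [-0.139, -3.137, -0.0]
ft_force: [0.1, -0.5, 0.1]
grip_width: 0.502
grip_force: 0.0
```

Emit:
step_arm(commands=[{"travel": [0,0,0],"turn": [0,0,-8]},{"travel": [0,0,0],"turn": [0,0,-16]},{"travel": [0,0,0],"turn": [0,0,-24]},{"travel": [0,0,0],"turn": [0,0,-32]},{"travel": [0,0,0],"turn": [0,0,-40]}])

```text
time: 5.7
position: [0.4421, 0.3011, 0.2141]
tool_rot: [0.935, -2.999, 0.002]
ft_force: [0.3, 0.8, -0.1]
grip_width: 0.499
grip_force: 0.0
```

Emit:
step_arm(commands=[{"travel": [0,0,0],"turn": [0,0,-8]},{"travel": [0,0,0],"turn": [0,0,-10]},{"travel": [0,0,0],"turn": [0,0,-10]},{"travel": [0,0,0],"turn": [0,0,-10]}])

```text
time: 6.1
position: [0.4421, 0.3014, 0.2143]
tool_rot: [1.183, -2.91, 0.001]
ft_force: [1.1, 0.2, -0.1]
grip_width: 0.498
grip_force: 0.0
```

```bash
python3 - <<'E'
from h import *
s=ctrl.get_state();print(s["position"],s["ft_force"],s["joint_positions"].round(2),Ro.from_rotvec(s["tool_rot"]).as_matrix().round(3))
print(tool(world(P,[-62,0,105])).round(4))
i=ctrl.get_image
print(proj("top",world(P,[-62,0,113])),"seen 233.0 257.0;",proj("top",world(P,[18,0,119])),"seen 214 234; scene",proj("scene",world(P,[-62,0,113])),"seen 320.8 188;",proj("scene",world(P,[18,0,119])),"seen 339 196ish")
E
```

```text
[0.44212122 0.3014332  0.21431242] [ 1.06643938  0.16039952 -0.1397155 ] [-0.79  0.09  0.16  1.77 -0.01  1.28  1.71] [[-0.716 -0.698 -0.   ]
 [-0.698  0.716 -0.001]
 [ 0.    -0.    -1.   ]]
[0.0024 0.0012 0.1093]
[233.12162225 256.33784952] seen 233.0 257.0; [212.54188208 235.03297956] seen 214 234; scene [321.38754222 186.78683826] seen 320.8 188; [339.72241159 195.71877519] seen 339 196ish
```

Emit:
step_arm(commands=[{"travel": [0.002,0.001,0.03],"turn": [0,0,0]},{"travel": [0.003,0.001,0.06],"turn": [0,0,0]},{"travel": [0.003,0.001,0.085],"turn": [0,0,0]},{"travel": [0.003,0.001,0.1],"turn": [0,0,0]},{"travel": [0.003,0.001,0.109],"turn": [0,0,0]}])

```text
time: 6.6
position: [0.4385, 0.2998, 0.1039]
tool_rot: [1.183, -2.908, 0.001]
ft_force: [0.6, 0.4, 0.4]
grip_width: 0.503
grip_force: 0.0
```

Emit:
step_arm(commands=[{"travel": [0,0,0],"turn": [0,0,0]},{"travel": [0,0,0],"turn": [0,0,0]},{"travel": [0,0,0],"turn": [0,0,0]},{"travel": [0,0,0],"turn": [0,0,0]},{"travel": [0,0,0],"turn": [0,0,0]}], gripper=0.0, force=30)

```text
time: 7.1
position: [0.4391, 0.3017, 0.1066]
tool_rot: [-1.186, 2.908, 0.003]
ft_force: [-3.1, 1.8, 3.9]
grip_width: 0.206
grip_force: 30.0
```

Gripped at 18 mm. Drawing the bolt, which is tool +x.

Emit:
step_arm(commands=[{"travel": [0.005,0,0],"turn": [0,0,0]},{"travel": [0.012,0,0],"turn": [0,0,0]},{"travel": [0.019,0,0],"turn": [0,0,0]},{"travel": [0.025,0,0],"turn": [0,0,0]},{"travel": [0.028,0,0],"turn": [0,0,0]}])

```text
time: 7.6
position: [0.4193, 0.2824, 0.1066]
tool_rot: [-1.184, 2.906, 0.004]
ft_force: [3.8, 10.6, -1.6]
grip_width: 0.207
grip_force: 30.0
```

Emit:
step_arm(commands=[{"travel": [0.001,0,0],"turn": [0,0,0]},{"travel": [0.001,0,0],"turn": [0,0,0]},{"travel": [0.001,0,0],"turn": [0,0,0]}])

```text
time: 7.9
position: [0.4193, 0.2824, 0.1066]
tool_rot: [-1.184, 2.904, 0.005]
ft_force: [1.6, 7.9, 0.9]
grip_width: 0.213
grip_force: 30.0
```

The bolt travelled 27.6 mm and is at its stop. Release, lift, and go over the pull.

Emit:
step_arm(commands=[{"travel": [-0.001,0,0],"turn": [0,0,0]},{"travel": [-0.001,0,0],"turn": [0,0,0]},{"travel": [-0.001,0,0],"turn": [0,0,0]},{"travel": [-0.001,0,-0.03],"turn": [0,0,0]},{"travel": [-0.001,0,-0.065],"turn": [0,0,0]}], gripper=0.5)

```text
time: 8.4
position: [0.4177, 0.2789, 0.1691]
tool_rot: [1.182, -2.905, 0.004]
ft_force: [0.2, 1.1, 0.4]
grip_width: 0.485
grip_force: 0.0
```

Emit:
step_arm(commands=[{"travel": [-0.03,0,0],"turn": [0,0,0]},{"travel": [-0.065,0,0],"turn": [0,0,0]},{"travel": [-0.095,0,0],"turn": [0,0,0]},{"travel": [-0.107,0,0],"turn": [0,0,0]},{"travel": [-0.107,0,0],"turn": [0,0,0]}])

```text
time: 8.9
position: [0.4958, 0.3555, 0.1694]
tool_rot: [1.185, -2.907, 0.002]
ft_force: [0.0, 0.5, 0.7]
grip_width: 0.505
grip_force: 0.0
```

```bash
python3 - <<'E'
from h import *
import cv2
s=ctrl.get_state();print(s["time"],s["position"],s["ft_force"],s["joint_positions"].round(2),Ro.from_rotvec(s["tool_rot"]).as_matrix().round(3))
print(tool(world(P,[18,0,106])).round(4))
a=[cv2.resize(ctrl.get_image(n)[y:y+95,x:x+130,::-1],None,fx=3,fy=3,interpolation=cv2.INTER_CUBIC) for n,y,x in(("top",200,170),("scene",150,270))]
cv2.imwrite("pics/d.png",np.vstack(a))
print("lid arc, tool frame, from angle 0")
R=Ro.from_rotvec(s["tool_rot"]).inv(); h=lambda a:world(P,[105-87*np.cos(a)+33.5*np.sin(a),0,76.5+87*np.sin(a)+33.5*np.cos(a)])
for k in np.arange(0,1.6,.15): print(round(k,2),R.apply(h(k)-h(0)).round(3),h(k).round(3))
E
```

```text
8.9 [0.495839   0.35550324 0.1693524 ] [0.00438015 0.5006619  0.71962672] [-0.8   0.28  0.15  1.65 -0.04  1.22  1.71] [[-0.715 -0.699 -0.001]
 [-0.699  0.715 -0.002]
 [ 0.002 -0.    -1.   ]]
[-0.0014  0.      0.0633]
lid arc, tool frame, from angle 0
0.0 [0. 0. 0.] [0.497 0.356 0.11 ]
0.15 [-0.006 -0.    -0.013] [0.501 0.361 0.123]
0.3 [-0.014 -0.    -0.024] [0.507 0.366 0.134]
0.45 [-0.023 -0.    -0.035] [0.513 0.373 0.145]
0.6 [-0.034 -0.    -0.043] [0.521 0.38  0.153]
0.75 [-0.046 -0.    -0.05 ] [0.53  0.389 0.16 ]
0.9 [-0.059 -0.    -0.056] [0.539 0.398 0.165]
1.05 [-0.073 -0.    -0.059] [0.549 0.407 0.169]
1.2 [-0.087 -0.    -0.06 ] [0.559 0.417 0.17 ]
1.35 [-0.1   -0.    -0.059] [0.569 0.427 0.169]
1.5 [-0.114 -0.    -0.056] [0.578 0.436 0.166]
```

View pics/d.png

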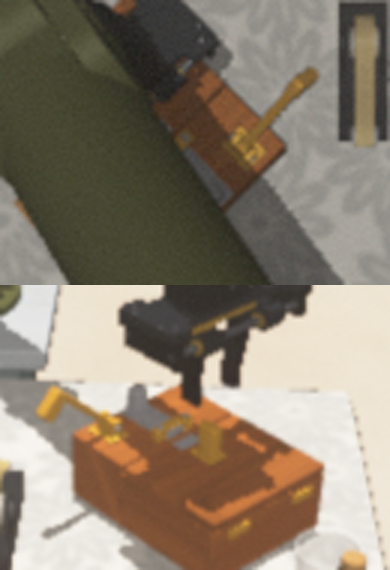

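The bolt knob sits forward and the fingers stand over the pull. I descend and pinch.

Emit:
step_arm(commands=[{"travel": [-0.001,0,0.025],"turn": [0,0,0]},{"travel": [-0.001,0,0.045],"turn": [0,0,0]},{"travel": [-0.001,0,0.058],"turn": [0,0,0]},{"travel": [-0.001,0,0.063],"turn": [0,0,0]},{"travel": [-0.001,0,0.063],"turn": [0,0,0]}])

```text
time: 9.5
position: [0.496, 0.3558, 0.1073]
tool_rot: [1.185, -2.909, 0.0]
ft_force: [-0.3, 0.1, -0.2]
grip_width: 0.503
grip_force: 0.0
```

Emit:
step_arm(commands=[{"travel": [0,0,0],"turn": [0,0,0]},{"travel": [0,0,0],"turn": [0,0,0]},{"travel": [0,0,0],"turn": [0,0,0]},{"travel": [0,0,0],"turn": [0,0,0]},{"travel": [0,0,0],"turn": [0,0,0]}], gripper=0.0, force=35)

```text
time: 10.0
position: [0.496, 0.3572, 0.108]
tool_rot: [-1.186, 2.909, 0.002]
ft_force: [-2.0, 1.6, 0.6]
grip_width: 0.158
grip_force: 35.0
```

Emit:
step_arm(commands=[{"travel": [0,0,0],"turn": [0,0,0]},{"travel": [0,0,0],"turn": [0,0,0]}])

```text
time: 10.2
position: [0.496, 0.3573, 0.108]
tool_rot: [-1.186, 2.909, 0.002]
ft_force: [-3.3, 1.8, 2.1]
grip_width: 0.155
grip_force: 35.0
```

Gripped at 14 mm. Raising the first part of the arc.

Emit:
step_arm(commands=[{"travel": [-0.003,0,-0.006],"turn": [0,0,0]},{"travel": [-0.006,0,-0.013],"turn": [0,0,0]},{"travel": [-0.01,0,-0.019],"turn": [0,0,0]},{"travel": [-0.014,0,-0.024],"turn": [0,0,0]},{"travel": [-0.023,0,-0.035],"turn": [0,0,0]}])

```text
time: 10.7
position: [0.5102, 0.3711, 0.1406]
tool_rot: [1.183, -2.902, 0.002]
ft_force: [-4.4, 1.4, -10.7]
grip_width: 0.16
grip_force: 35.0
```

Emit:
step_arm(commands=[{"travel": [-0.011,0,-0.008],"turn": [0,0,0]},{"travel": [-0.023,0,-0.015],"turn": [0,0,0]},{"travel": [-0.036,0,-0.021],"turn": [0,0,0]},{"travel": [-0.05,0,-0.024],"turn": [0,0,0]},{"travel": [-0.064,0,-0.025],"turn": [0,0,0]}])

```text
time: 11.2
position: [0.5571, 0.4168, 0.1689]
tool_rot: [1.184, -2.904, 0.001]
ft_force: [-7.7, -1.7, -0.2]
grip_width: 0.154
grip_force: 35.0
```

Emit:
step_arm(commands=[{"travel": [-0.007,0,0.0],"turn": [0,0,0]},{"travel": [-0.013,0,0.001],"turn": [0,0,0]},{"travel": [-0.02,0,0.002],"turn": [0,0,0]},{"travel": [-0.027,0,0.004],"turn": [0,0,0]},{"travel": [-0.027,0,0.004],"turn": [0,0,0]}])

```text
time: 11.7
position: [0.5781, 0.4373, 0.1657]
tool_rot: [-1.186, 2.908, 0.002]
ft_force: [-4.2, 0.9, 2.2]
grip_width: 0.154
grip_force: 35.0
```

```bash
python3 - <<'E'
from h import *
s=ctrl.get_state();print(s["position"],s["ft_force"],s["grip_width"]*87)
c=Ro.from_euler('z',-P[2]).apply(s["position"]+[0,0,.005]-world(P,[105,0,76.5]));print(c,"angle",np.pi-np.arctan2(c[2],c[0])-np.arctan2(33.5,87), np.hypot(c[0],c[2]))
E
```

```text
[0.57811641 0.43728614 0.16571492] [-4.21473538  0.87936339  2.23610214] 13.37900507501548
[0.02770493 0.00096651 0.09421492] angle 1.4892367274627736 0.09820394532982668
```

Lid at about 1.49 rad. Releasing and withdrawing upward.

Emit:
step_arm(commands=[{"travel": [0,0,0],"turn": [0,0,0]},{"travel": [0,0,0],"turn": [0,0,0]},{"travel": [0,0,0],"turn": [0,0,0]},{"travel": [0,0,0],"turn": [0,0,0]},{"travel": [0,0,-0.03],"turn": [0,0,0]}], gripper=0.55)

```text
time: 12.2
position: [0.5763, 0.434, 0.1889]
tool_rot: [1.181, -2.902, 0.005]
ft_force: [0.2, 0.7, -0.2]
grip_width: 0.501
grip_force: 0.0
```

Emit:
step_arm(commands=[{"travel": [0,0,-0.04],"turn": [0,0,0]},{"travel": [0,0,-0.08],"turn": [0,0,0]},{"travel": [0,0,-0.12],"turn": [0,0,0]},{"travel": [0,0,-0.13],"turn": [0,0,0]},{"travel": [0,0,-0.13],"turn": [0,0,0]}])

```text
time: 12.7
position: [0.5792, 0.4362, 0.3265]
tool_rot: [-1.182, 2.905, 0.002]
ft_force: [0.1, -1.2, -1.1]
grip_width: 0.55
grip_force: 0.0
```

```bash
python3 - <<'E'
from h import *
import cv2
s=ctrl.get_state();print(s["time"],s["position"],s["ft_force"])
cv2.imwrite("pics/e.png",np.hstack([cv2.resize(ctrl.get_image(n)[y:y+130,x:x+130,::-1],None,fx=3,fy=3,interpolation=cv2.INTER_CUBIC) for n,y,x in(("top",170,150),("scene",120,280))]))
E
```

```text
12.7 [0.57918661 0.43618726 0.32650304] [ 0.06458571 -1.20427995 -1.07612772]
```

View pics/e.png

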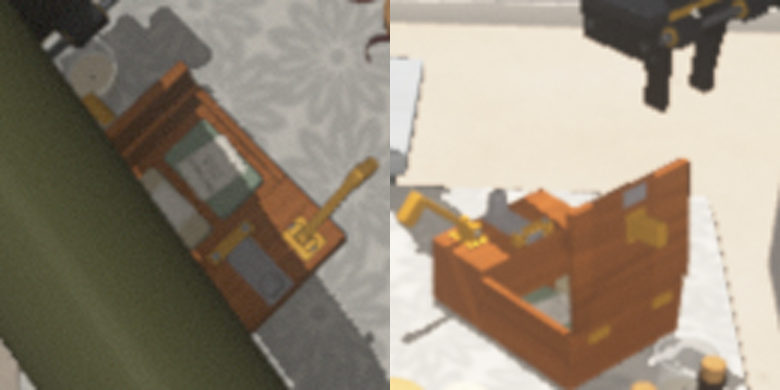

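The lid stands upright (right half, about (630,260)), the keeper is over (430,215), the bolt knob is drawn (497,205), and the gripper is clear.

```bash
python3 -c "
from bench import ctrl
print(ctrl.close_job())"
```

```text
the job is handed in; nothing more can be done
None
```

The case is open and the job was handed in at about 13 s of the 64 s allowed: keeper flipped to about 2.37 rad, bolt drawn about 27.6 mm, lid standing by itself at about 1.49 rad with the gripper clear; `close_job` returned no verdict.

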